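# Pack the scale's check weights back into their case

## Task

The scale has been checked: put the three brass weights and their lifting fork back into the wooden case on the bench, each brass weight standing upright on the felt of the well of its own size (largest weight in the largest well, smallest in the smallest) and the fork lying flat along its long cradle, prongs to either end. Set them down without dropping them, and leave the two steel weights, which belong to another set, standing where they are.

Things in the scene. Friction and masses are not known exactly. Their poses are not given: they have to be found in the camera images.
- brass_500: Brass (yellow) 500 g knob weight standing upright: a cylinder 38 mm in diameter and 45 mm tall, then a neck 6 mm tall and a round knob 20 mm in diameter and 13 mm tall; 64 mm tall in all. Origin: centre of its underside, z up along its axis. The largest of the three brass weights; belongs to the set.
- brass_200: Brass (yellow) 200 g knob weight standing upright: a cylinder 28 mm in diameter and 33 mm tall, then a neck 4 mm tall and a round knob 15 mm in diameter and 10 mm tall; 47 mm tall in all. Origin: centre of its underside, z up along its axis. The middle-sized of the three brass weights; belongs to the set.
- brass_50: Brass (yellow) 50 g knob weight standing upright: a cylinder 18 mm in diameter and 20 mm tall, then a neck 3 mm tall and a round knob 10 mm in diameter and 6 mm tall; 29 mm tall in all. Origin: centre of its underside, z up along its axis. The smallest of the three brass weights; belongs to the set.
- fork: Lifting fork, lying flat: black handle (x -75 to +25 mm; 14 mm wide in y, 12 mm tall), then thin steel shank and two-pronged steel head 24 mm wide, tips at x = +75 mm; 150 mm long in all. Origin: mid-length, at the handle's underside; z up. 60 g; balances at x = +12 mm, so gripping the handle at the origin is good.
- well_500: Fixed light-wood insert in the case, 69 mm square, 18 mm high, with a round well 54 mm across, 8 mm deep, red felt at its bottom: the largest of three, for the 500 g brass weight. Origin: centre of the insert's underside, z up; felt at z = +10 mm, top at +18 mm. It is set in a dark-wood case tray, 222 x 142 mm, whose walls stand 24 mm over the bench.
- well_200: Fixed light-wood insert in the case, 69 mm square, 18 mm high, with a round well 44 mm across, 8 mm deep, red felt at its bottom: the middle-sized of three, for the 200 g brass weight. Origin: centre of the insert's underside, z up; felt at z = +10 mm, top at +18 mm. The three inserts stand in a row 70 mm apart, in any order, along one long side of the case.
- well_50: Fixed light-wood insert in the case, 69 mm square, 18 mm high, with a round well 34 mm across, 8 mm deep, red felt at its bottom: the smallest of three, for the 50 g brass weight. Origin: centre of the insert's underside, z up; felt at z = +10 mm, top at +18 mm. The inserts' undersides are 4 mm over the bench.
- cradle: Fixed light-wood insert in the case, 208 (x) by 60 mm, parallel to the row of wells (centre lines 66 mm apart), for the fork. Origin: centre of its underside, z up. Flat red felt floor at z = +16 mm; beyond |x| = 59 mm side ribs 8 mm high leave a channel 40 mm wide, closed at |x| = 95 mm; no ribs between (finger room). Fork lies along x.
- steel_200: Steel (silver-grey) 200 g knob weight standing upright: a cylinder 28 mm in diameter and 33 mm tall, then a neck 4 mm tall and a round knob 15 mm in diameter and 10 mm tall; 47 mm tall in all. Origin: centre of its underside, z up along its axis. A look-alike from another set: stays where it is.
- steel_50: Steel (silver-grey) 50 g knob weight standing upright: a cylinder 18 mm in diameter and 20 mm tall, then a neck 3 mm tall and a round knob 10 mm in diameter and 6 mm tall; 29 mm tall in all. Origin: centre of its underside, z up along its axis. A look-alike from another set: stays where it is.
Things that resemble listed ones, but are neither listed nor needed, are in the scene too. Leave any green or purple look-alike of the well_50 alone.

How it is judged:
By the outcome, as a careful person would: the job done as asked, in the order asked, and still so for the second after the job is handed in, with the robot touching nothing.
It also fails if it takes over 106 s, if anything falls off the work surface, if the arm or the gripper's body presses on something with over 40 N, if the wrist force passes 120 N, or if a joint passes its speed limit or range.

## Robot

A 6-joint arm with a two-finger parallel gripper is mounted at the origin on the work surface. World frame = base frame: x ahead of the robot, y to its left, z up, the work surface at z = 0. Lengths are in m, angles in rad, forces in N, time in s.
With the tool pointing down it reaches from about 0.275 to 0.875 m from the base axis. Payload 12.5 kg.
Tool frame: the origin (TCP) lies on the centre line of the jaws, within the pads' length; the fingertips stand 22 mm ahead of it and the grasp point (between the pads) lies 3 mm ahead of it; z points along the fingers, y is the line along which they close (so a half turn about z gives the same grasp; the last joint's range is limited). The gripper opens to 85 mm and grips with 20 to 120 N. Pads are 22 mm wide; open, the fingers measure 114 mm over their backs; the gripper's body (76 mm by 85 mm) begins 54 mm behind the grasp point. The pads swing forward as they close: fully open they stand 13 mm farther back than shut.
Start: joints at [-1.426, 0.351, 1.652, -0, 1.139, -0.085], TCP at [0.125, -0.536, 0.253] pointing down, gripper open.
Joint ranges: [-2.75, 2.75], [-0.79, 2.1], [0.01, 2.65], [-1.57, 4.71], [0.07, 3.14], [-2.87, 2.87]. Speed limits (rad/s): [2.22, 2.22, 2.79, 3.14, 3.14, 3.14].

## Interface

Orientations are given as a unit quaternion [w, x, y, z].
In Python, from bench import robot gives the robot as it stands. The module is installed in compiled form; this text tells all that it offers.
- The arm moves only by the tool arm_command, never from a script. Its argument "rows" is one flat list of numbers, 5 for each row, row after row: the shift along the tool's x, y, z in mm, then the turn about the tool's z in degrees, then the closure, from -1 (fully open) to 1 (shut). In form: [x, y, z, yaw, jaw, x, y, z, yaw, jaw, ...]. A call has 1 to 12 rows; each row shifts and turns the commanded pose from where the row before left it, along the tool's axes as they then stand; what a row does not reach is not made up. A row lasts 1/10 s, in which the tool goes at most 50 mm and 8.59 degrees, less where a joint would pass 70% of its speed; a pose out of reach is approached as far as the arm can. A call is refused whole if a number of a shift passes 50 or a number of a turn 8.59, either way. A call with a gripper value outside its range is refused whole. The fingers move at their own pace and stop on an object; "force" is the grip in N (left out, the last holds). Time passes only in rows, so rows that do not move let the fingers close. It gives the time, the measured TCP pose, the force, the opening and the grip force at its end, in the units of the state.
- robot.read_state(): the state, without advancing time (a new reading comes with each control period).
- robot.get_image(name): name is "side" or "top"; returns the picture (420x560x3 uint8, red, green, blue); there is no depth.
- robot.calibration(name): a dict with "intrinsics" (3x3 intrinsics, pixels), "k1" (the pictures are not rectified: a ray, as slopes to the right and down, at radius r is drawn at 1 + k1 r^2 times it, then the intrinsics apply), "rvec" (rotation vector, rad) and "tvec" (3), from world to camera coordinates, as OpenCV has them. Camera axes: x right, y down, z forward; pixel columns grow to the right and rows downward; lengths in m; the calibration is good to about 2 mm. A picture is of the moment at which its call begins. calibration takes no time and is no camera call.
- robot.close_job(): hands the job in; it is judged then, once.
The state is a dict: "time": time; "joints": joint angles; "qd": joint speeds; "joint_efforts": joint torques, N m; "tool_pos": TCP position; "ee_rot": TCP orientation; "force": force on the tool from outside, world axes, zero at the start; "ft_torque": the same for the moment, N m; "gripper_width": finger opening in m; "gripper_force": force on a finger pad.
Only numpy, scipy, OpenCV 4.12 (cv2) and the standard library are available. Lean on these libraries where they do the work, as an engineer would, in place of code of your own. Each camera call takes 0.05 s, during which the arm holds its last target. There are 200 camera calls.

## Working session

There is one attempt and no reset: what is moved stays moved. The work goes in short steps, Python scripts to look and compute and a tool call to move; the robot and the scene stay as the last step left them, time stands still between calls to the robot, and variables do not carry over. Pictures are saved under pics/ and viewed, at most 14 in all, crops included, and the job is handed in when it is done.

Besides the shell and the picture viewer there is one more tool, called after ">>>" as name(argument=value, ...), one argument or row to a line, values as JSON. arm_command: Moves the arm, as the interface text tells. Its arguments: {"type":"object","properties":{"rows":{"type":"array"},"force":{"type":"number"}},"required":["rows"]}

```bash
mkdir -p pics; cat > h.py <<'E'
import numpy as np, cv2
from bench import robot
def snap(n,f):
    im=robot.get_image(n); cv2.imwrite('pics/'+f,im[:,:,::-1]); return im
def cal(n):
    c=robot.calibration(n); return np.array(c['intrinsics']),c['k1'],cv2.Rodrigues(np.array(c['rvec'],float))[0],np.array(c['tvec'],float).ravel()
def ray(n,uv):
    K,k,R,t=cal(n); d=np.array([k,0,0,0.])
    p=cv2.undistortPoints(np.array([[uv]],float),K,d).ravel()
    return -R.T@t, R.T@np.array([p[0],p[1],1])
def plane(n,uv,z):
    o,d=ray(n,uv); return o+d*(z-o[2])/d[2]
def proj(n,P):
    K,k,R,t=cal(n); return cv2.projectPoints(np.array(P,float).reshape(-1,3),cv2.Rodrigues(R)[0],t,K,np.array([k,0,0,0.]))[0].reshape(-1,2)
def tri(a,b):
    o1,d1=ray('top',a);o2,d2=ray('side',b); 
    s=np.linalg.lstsq(np.c_[d1,-d2],o2-o1,rcond=None)[0]
    p,q=o1+d1*s[0],o2+d2*s[1]; return (p+q)/2,np.linalg.norm(p-q)
E
python3 -c "
from h import *
snap('top','t0.png');snap('side','s0.png')
for n in('top','side'):
  K,k,R,t=cal(n);print(n,K[0],k,-R.T@t,R[2])
print(robot.read_state())"
```

```text
top [476.95757406   0.         279.63007575] 0.011421346774858851 [ 0.38347564 -0.01754953  1.05203908] [ 1.33452696e-01  7.40019522e-05 -9.91055181e-01]
side [411.55854706   0.         286.73912578] -0.04752839989281886 [ 0.39986429 -0.58796658  0.62725885] [ 0.16110757  0.69051884 -0.70514401]
{'time': 0.1, 'joints': array([-1.42557371e+00,  3.51173826e-01,  1.65237747e+00, -9.35379428e-06,
        1.13911890e+00, -8.46164062e-02]), 'qd': array([-0.00142959, -0.00095798, -0.00070722,  0.0001671 ,  0.0008255 ,
       -0.00079485]), 'joint_efforts': array([ 1.93404820e-03, -5.06828678e+01, -2.91876197e+01, -3.16449211e-05,
        2.67464151e-03, -1.08605639e-05]), 'tool_pos': array([ 0.12527371, -0.53524745,  0.25281032]), 'ee_rot': array([-5.38393344e-04,  9.93403648e-01,  1.14668663e-01, -2.05687459e-05]), 'force': array([ 0.09192179, -0.12254674,  0.69669745]), 'ft_torque': array([-0.02078504, -0.01641236,  0.01674705]), 'gripper_force': 0.0, 'gripper_width': 0.08552153856159772}
```

View pics/t0.png

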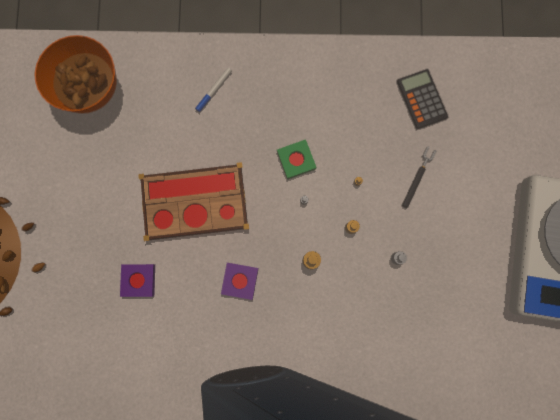

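View pics/s0.png

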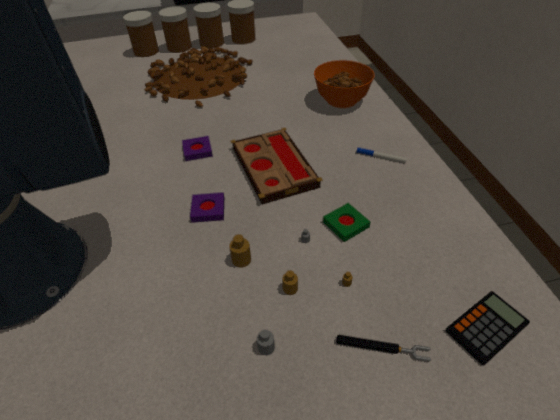

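Top view: case at (195,203) with wells at about (163,219), (195,215) and (228,212), and the cradle behind them. Brass weights are at (312,260), (353,227) and (358,181), the fork at (419,180), and the steel weights at (399,258) and (305,200). The side view shows the same objects, with brass at (240,250), (290,282), (347,279) and the fork at (383,347).

```bash
cat > m.py <<'E'
from h import *
def comps(m,amin):
    n,l,s,c=cv2.connectedComponentsWithStats(m.astype(np.uint8))
    return [(s[i,4],c[i].round(1),s[i,:4],l==i) for i in range(1,n) if s[i,4]>=amin]
def masks(f):
    h=cv2.cvtColor(cv2.imread('pics/'+f),cv2.COLOR_BGR2HSV).astype(int);H,S,V=h[...,0],h[...,1],h[...,2]
    return dict(red=((H<6)|(H>172))&(S>190)&(V>110), brass=(H>11)&(H<28)&(S>130)&(V>70), dark=(V<45))
E
python3 -c "
from m import *
for f,box in(('t0.png',(120,130,450,310)),('s0.png',(170,120,440,370))):
  M=masks(f)
  for k,m in M.items():
    mm=np.zeros_like(m);x0,y0,x1,y1=box;mm[y0:y1,x0:x1]=m[y0:y1,x0:x1]
    for a,c,s,_ in comps(mm,12):print(f,k,a,c,s)
t=cv2.imread('pics/t0.png');s=cv2.imread('pics/s0.png')
A=cv2.resize(t[150:290,280:440],(800,700))[:600];A=cv2.resize(t[160:280,290:440],(750,600),interpolation=2);cv2.imwrite('pics/tc.png',A)
cv2.imwrite('pics/sc.png',cv2.resize(s[225:365,215:400],(792,600),interpolation=2))
"
```

```text
t0.png red 110 [136.4 279.9] [131 274  12  13]
t0.png brass 24 [238.9 164.9] [237 163   5   5]
t0.png brass 23 [141.1 176.2] [139 174   5   6]
t0.png brass 26 [358.2 179.2] [355 177   7   5]
t0.png brass 101 [352.8 225.5] [347 220  12  12]
t0.png brass 30 [245.5 225.8] [243 223   6   6]
t0.png brass 30 [146.4 237.4] [144 235   6   6]
t0.png brass 203 [311.9 259.2] [304 252  17  17]
s0.png brass 103 [275.4 135.1] [262 128  27  16]
s0.png brass 1467 [270.4 166.3] [231 137  91  61]
s0.png brass 177 [239.7 244. ] [230 235  19  18]
s0.png brass 117 [290.7 277.9] [283 271  15  14]
s0.png brass 39 [348.2 276.3] [343 272   9   9]
s0.png dark 157 [433.9 125.8] [424 120  16  18]
s0.png dark 42 [299.3 152.6] [290 139  19  27]
s0.png dark 666 [274.5 184.2] [233 144  87  60]
s0.png dark 117 [198.  155.7] [185 152  27   9]
s0.png dark 18 [208.3 200.4] [202 199  13   4]
s0.png dark 155 [206.8 218.1] [191 215  33   7]
s0.png dark 26 [348.5 215.8] [340 214  15   8]
s0.png dark 200 [342.2 230.3] [323 218  46  23]
s0.png dark 21 [304.1 239. ] [302 237   6   5]
s0.png dark 587 [367.2 343.9] [336 335  63  19]
s0.png dark 13 [261.1 338.3] [259 336   6   5]
s0.png dark 62 [262.6 349.5] [258 345  11   9]
```

View pics/tc.png

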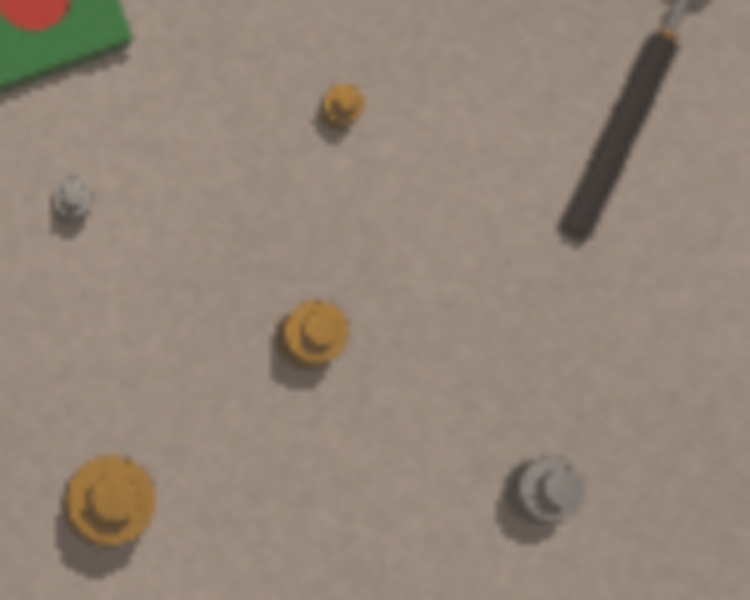

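View pics/sc.png

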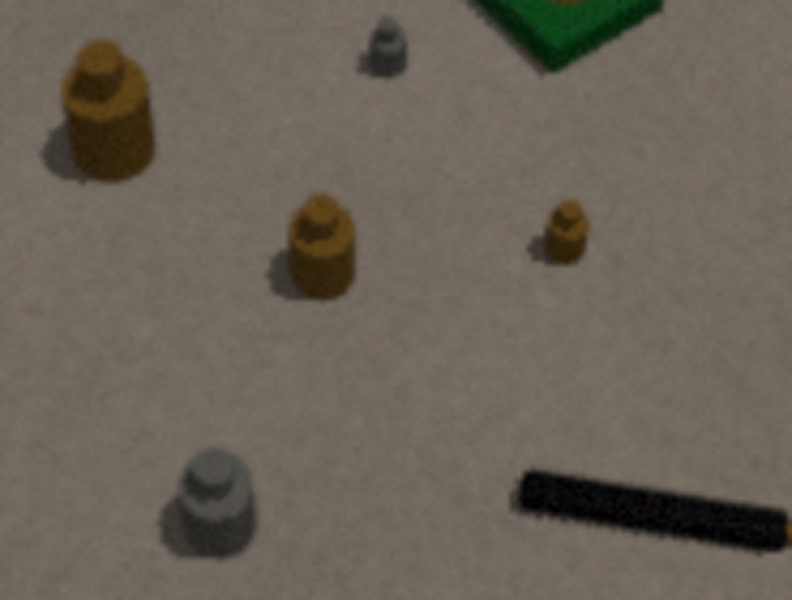

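The crops show the knob tops clearly: 500 at tc (111,496)/sc (102,56), 200 at (322,331)/(322,211), 50 at (345,103)/(569,209). The fork handle ends are at tc (575,233) and (661,43).

```bash
sed -i 's/(S>190)&(V>110)/(S>170)\&(V>60)/' m.py
python3 -c "
from m import *
T=lambda a:np.array([290+(a[0]+.5)/5-.5,160+(a[1]+.5)/5-.5]);S=lambda a:np.array([215+(a[0]+.5)/4.281-.5,225+(a[1]+.5)/4.286-.5])
for n,a,b in(('500',(111,496),(102,56)),('200',(322,331),(322,211)),('50',(345,103),(569,209)),('s200',(558,489),(219,466)),('s50',(74,190),(389,28)),('butt',(575,233),(530,490)),('front',(661,43),(778,530))):
  p,e=tri(T(a),S(b));print(n,(p*1000).round(1),'err',round(e*1000,1))
for f,box in(('t0.png',(120,150,260,310)),('s0.png',(225,120,330,205))):
  m=masks(f)['red'];mm=np.zeros_like(m);x0,y0,x1,y1=box;mm[y0:y1,x0:x1]=m[y0:y1,x0:x1]
  for a,c,s,_ in comps(mm,12):
    n='top' if f[0]=='t' else 'side'
    print(f,a,c,s,*[(plane(n,c,z)*1000).round(1)[:2] for z in(.014,.020)])
"
```

```text
500 [425.2 -85.3  64.1] err 0.4
200 [ 497.5 -175.5   47. ] err 1.6
50 [ 599.8 -188.9   29.4] err 1.3
s200 [ 432.9 -274.3   46.3] err 2.7
s50 [558.  -70.7  27.8] err 2.1
butt [ 547.4 -293.9    8.1] err 1.8
front [ 632.5 -333.6    8.4] err 1.1
t0.png 1400 [191.5 185.6] [149 173  86  26] [584.4 178.4] [583.3 177.3]
t0.png 416 [194.9 215.5] [184 205  23  22] [517.8 168.3] [517.1 167.3]
t0.png 143 [226.7 211.8] [220 206  14  13] [527.1  98.9] [526.3  98.2]
t0.png 273 [163.  219.1] [154 210  19  19] [508.8 237.8] [508.1 236.3]
t0.png 161 [136.6 280.2] [130 274  14  14] [375.5 288.1] [375.6 286.4]
t0.png 108 [239.3 280.5] [234 274  12  14] [378.1  67.2] [378.1  66.8]
s0.png 709 [287.6 157.2] [268 135  41  45] [585.7 183.6] [583.8 176. ]
s0.png 102 [251.8 147.7] [244 144  16   8] [509.2 245.3] [508.2 237.1]
s0.png 193 [261.2 164.2] [251 159  21  12] [518.5 174.5] [517.4 167. ]
s0.png 75 [271.3 182.2] [265 179  14   7] [527.3 104.6] [526.1  97.8]
```

```bash
cat > go.py <<'E'
import sys
from h import *
x,y,z,yaw=map(float,sys.argv[1:5]); s=robot.read_state(); p=s['tool_pos']*1000; w,a,b,c=s['ee_rot']
y0=np.degrees(2*np.arctan2(b,a)); d=(yaw-y0+180)%360-180
def loc(v,t): t=np.radians(t); return [v[0]*np.cos(t)+v[1]*np.sin(t), v[0]*np.sin(t)-v[1]*np.cos(t), -v[2]]
v=np.array([x,y,z])-p
print('t',s['time'],'pos',p.round(1),'yaw',y0.round(1),'grip',s['gripper_width'],s['gripper_force'],'F',s['force'].round(1),'tilt',round(w,4),round(c,4))
print('toolshift now-yaw',np.round(loc(v,y0),1),'after turn',np.round(loc(v,yaw),1),'turn',round(-d,1))
E
python3 go.py 425.2 -85.3 120 7.5
```

```text
t 0.1 pos [ 125.3 -535.2  252.8] yaw 13.2 grip 0.08552153856159772 0.0 F [ 0.1 -0.1  0.7] tilt -0.0005 -0.0
toolshift now-yaw [ 394.5 -369.8  132.8] after turn [ 356.1 -406.9  132.8] turn 5.7
```

>>> arm_command(
  rows=[0, 0, 0, 5.7, -1, 20, -20, 8, 0, -1, 30, -35, 11, 0, -1, 35, -40, 14, 0, -1, 35, -40, 14, 0, -1, 35, -40, 14, 0, -1, 35, -40, 14, 0, -1, 35, -40, 14, 0, -1, 35, -40, 14, 0, -1, 35, -40, 12, 0, -1, 30, -35, 10, 0, -1, 20, -25, 8, 0, -1],
  force=40,
)

```text
time: 1.3
tool_pos: [0.3985, -0.1243, 0.1283]
ee_rot: [-0.0, 0.998, 0.066, -0.0]
force: [0.1, -0.3, 0.5]
gripper_width: 0.0852
gripper_force: 0.0
```

```bash
python3 go.py 425.2 -85.3 34 7.5
```

```text
t 1.3 pos [ 398.5 -124.3  128.3] yaw 7.5 grip 0.08524143935579784 0.0 F [ 0.1 -0.3  0.5] tilt -0.0001 -0.0001
toolshift now-yaw [ 31.6 -35.1  94.3] after turn [ 31.6 -35.1  94.3] turn 0.0
```

>>> arm_command(
  rows=[11, -12, 0, 0, -1, 0, 0, 0, 0, -1, 0, 0, 0, 0, -1],
)

```text
time: 1.6
tool_pos: [0.4068, -0.1134, 0.1288]
ee_rot: [-0.0, 0.998, 0.066, -0.0]
force: [-0.3, -0.2, -0.1]
gripper_width: 0.0852
gripper_force: 0.0
```

```bash
python3 go.py 425.2 -85.3 34 7.5
```

```text
t 1.6 pos [ 406.8 -113.4  128.8] yaw 7.5 grip 0.08518243208214225 0.0 F [-0.3 -0.2 -0.1] tilt -0.0 -0.0002
toolshift now-yaw [ 22.  -25.5  94.8] after turn [ 22.  -25.5  94.8] turn 0.0
```

>>> arm_command(
  rows=[11, -13, 0, 0, -1, 11, -12.5, 0, 0, -1, 0, 0, 30, 0, -1, 0, 0, 30, 0, -1, 0, 0, 20, 0, -1, 0, 0, 0, 0, -1, 0, 0, 0, 0, -1],
)

```text
time: 2.3
tool_pos: [0.4253, -0.0859, 0.0493]
ee_rot: [-0.0, 0.998, 0.065, -0.0]
force: [-0.2, -0.3, 1.0]
gripper_width: 0.0856
gripper_force: 0.0
```

```bash
python3 go.py 425.2 -85.3 34 7.5; python3 -c "
from m import *
t=snap('top','t1.png');s=snap('side','s1.png')
A=cv2.resize(t[180:320,240:380],(400,400),interpolation=2);B=cv2.resize(s[170:310,170:310],(400,400),interpolation=2)
cv2.imwrite('pics/c1.png',np.hstack([A,B])[:,:,::-1])"
```

```text
t 2.3 pos [425.3 -85.9  49.3] yaw 7.4 grip 0.08556402629173814 0.0 F [-0.2 -0.3  1. ] tilt -0.0 -0.0001
toolshift now-yaw [-0.  -0.6 15.3] after turn [-0.  -0.6 15.3] turn -0.1
```

View pics/c1.png

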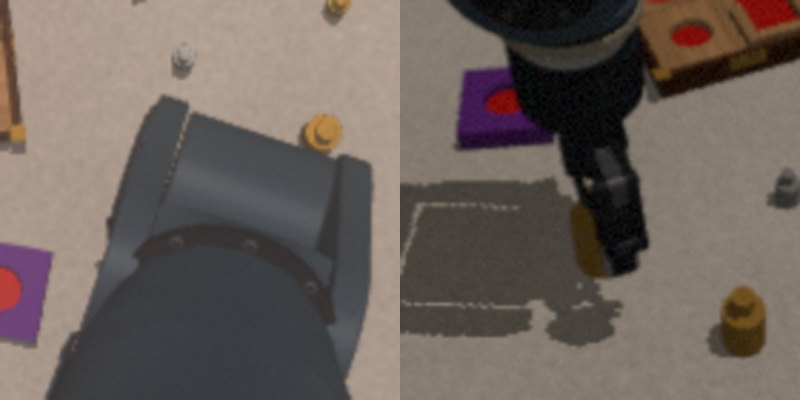

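The side crop shows the 500 g weight between the fingers, with the near finger in front of it at (610,240).

>>> arm_command(
  rows=[0, 0, 15, 0, -1, 0, 0, 0, 0, -1, 0, 0, 0, 0, 1, 0, 0, 0, 0, 1, 0, 0, 0, 0, 1, 0, 0, 0, 0, 1, 0, 0, 0, 0, 1, 0, 0, 0, 0, 1, 0, 0, 0, 0, 1, 0, 0, 0, 0, 1],
  force=40,
)

```text
time: 3.4
tool_pos: [0.4257, -0.0852, 0.0345]
ee_rot: [0.0, 0.998, 0.065, 0.0]
force: [-1.7, 0.6, 7.2]
gripper_width: 0.0361
gripper_force: 39.1
```

```bash
python3 go.py 517.3 167.6 110 7.5
```

```text
t 3.4 pos [425.7 -85.2  34.5] yaw 7.5 grip 0.03606848432936044 39.09672439098358 F [-1.7  0.6  7.2] tilt 0.0001 0.0003
toolshift now-yaw [ 123.7 -238.8  -75.5] after turn [ 123.8 -238.7  -75.5] turn -0.0
```

>>> arm_command(
  rows=[0, 0, -10, 0, 1, 0, 0, -20, 0, 1, 0, 0, -25, 0, 1, 10, -20, -20, 0, 1, 15, -30, 0, 0, 1, 18, -34, 0, 0, 1, 18, -35, 0, 0, 1, 18, -35, 0, 0, 1, 18, -35, 0, 0, 1, 15, -29, 0, 0, 1, 10, -20, 0, 0, 1, 0, 0, 0, 0, 1],
)

```text
time: 4.6
tool_pos: [0.5157, 0.1689, 0.1091]
ee_rot: [-0.0, 0.998, 0.066, 0.0]
force: [-0.0, -0.2, -5.6]
gripper_width: 0.0361
gripper_force: 41.6
```

```bash
python3 go.py 517.3 167.6 48.5 7.5
```

```text
t 4.6 pos [515.7 168.9 109.1] yaw 7.6 grip 0.03607686457772442 41.576167345047 F [-0.  -0.2 -5.6] tilt -0.0002 0.0001
toolshift now-yaw [ 1.4  1.5 60.6] after turn [ 1.4  1.5 60.6] turn 0.1
```

>>> arm_command(
  rows=[1.4, 1.5, 15, 0, 1, 0, 0, 20, 0, 1, 0, 0, 13, 0, 1, 0, 0, 7, 0, 1, 0, 0, 0, 0, 1, 0, 0, 0, 0, 1],
)

```text
time: 5.2
tool_pos: [0.5173, 0.1652, 0.0542]
ee_rot: [-0.0, 0.998, 0.065, 0.0]
force: [0.0, -1.0, -4.9]
gripper_width: 0.0363
gripper_force: 41.7
```

```bash
python3 go.py 517.3 167.6 48.5 7.5; python3 -c "
from m import *
t=snap('top','t2.png');s=snap('side','s2.png')
A=cv2.resize(t[130:270,120:260],(400,400),interpolation=2);B=cv2.resize(s[95:215,205:325],(400,400),interpolation=2)
cv2.imwrite('pics/c2.png',np.hstack([A,B])[:,:,::-1])"
```

```text
t 5.2 pos [517.3 165.2  54.2] yaw 7.4 grip 0.03626897078059954 41.73040688037872 F [ 0.  -1.  -4.9] tilt -0.0 0.0001
toolshift now-yaw [ 0.3 -2.4  5.7] after turn [ 0.3 -2.4  5.7] turn -0.1
```

View pics/c2.png

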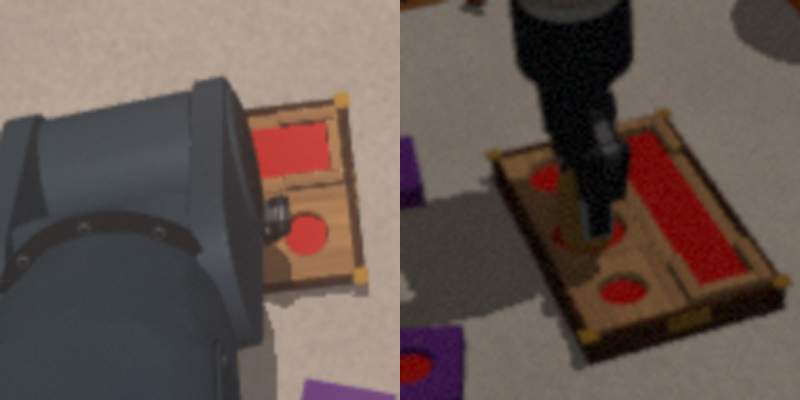

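The weight hangs over the largest well at (590,235) in the side crop, with red felt showing either side of it.

>>> arm_command(
  rows=[0.3, -2.4, 2, 0, 1, 0, 0, 2, 0, 1, 0, 0, 1, 0, 1, 0, 0, 0, 0, 1, 0, 0, 0, 0, 1],
)

```text
time: 5.8
tool_pos: [0.5171, 0.1678, 0.0489]
ee_rot: [0.0, 0.998, 0.065, -0.0]
force: [0.4, 0.3, -5.0]
gripper_width: 0.0361
gripper_force: 41.7
```

>>> arm_command(
  rows=[0, 0, 0.5, 0, 1, 0, 0, 0.5, 0, 1, 0, 0, 0, 0, 1],
)

```text
time: 6.1
tool_pos: [0.5172, 0.1678, 0.0485]
ee_rot: [-0.0, 0.998, 0.065, 0.0]
force: [-3.6, -0.4, 5.3]
gripper_width: 0.0357
gripper_force: 42.9
```

>>> arm_command(
  rows=[0, 0, 0, 0, 0.05, 0, 0, 0, 0, -0.1, 0, 0, 0, 0, -0.3, 0, 0, 0, 0, -0.3, 0, 0, 0, 0, -0.3, 0, 0, -8, 0, -0.3, 0, 0, -20, 0, -0.3, 0, 0, -30, 0, -0.3, 0, 0, -30, 0, -0.6, 0, 0, 0, 0, -1, 0, 0, 0, 0, -1],
)

```text
time: 7.2
tool_pos: [0.5172, 0.1678, 0.1366]
ee_rot: [-0.0, 0.998, 0.065, 0.001]
force: [-0.4, -0.2, 0.0]
gripper_width: 0.0854
gripper_force: 0.0
```

```bash
python3 go.py 497.5 -175.5 100 7.5
```

```text
t 7.2 pos [517.2 167.8 136.6] yaw 7.5 grip 0.08536456519466105 0.0 F [-0.4 -0.2  0. ] tilt -0.0001 0.0007
toolshift now-yaw [-64.2 337.8  36.6] after turn [-64.4 337.8  36.6] turn -0.0
```

>>> arm_command(
  rows=[-4, 20, 0, 0, -1, -6, 30, 0, 0, -1, -7, 38, 0, 0, -1, -8, 40, 0, 0, -1, -8, 40, 0, 0, -1, -8, 40, 0, 0, -1, -8, 40, 5, 0, -1, -7, 38, 10, 0, -1, -5, 30, 10, 0, -1, -3.4, 22, 10, 0, -1, 0, 0, 0, 0, -1, 0, 0, 0, 0, -1],
)

```text
time: 8.4
tool_pos: [0.4965, -0.1755, 0.1]
ee_rot: [-0.001, 0.998, 0.065, -0.001]
force: [0.9, -0.3, -0.1]
gripper_width: 0.0858
gripper_force: 0.0
```

```bash
python3 go.py 497.5 -175.5 33 7.5;python3 -c "
from m import *
s=snap('side','s3.png');t=snap('top','t3.png')
cv2.imwrite('pics/c3.png',cv2.resize(s[95:215,205:325],(480,480),interpolation=2)[:,:,::-1])"
```

```text
t 8.4 pos [ 496.5 -175.5  100. ] yaw 7.4 grip 0.0857739771507817 0.0 F [ 0.9 -0.3 -0.1] tilt -0.0006 -0.0009
toolshift now-yaw [ 1.   0.1 67. ] after turn [ 1.   0.1 67. ] turn -0.1
```

View pics/c3.png

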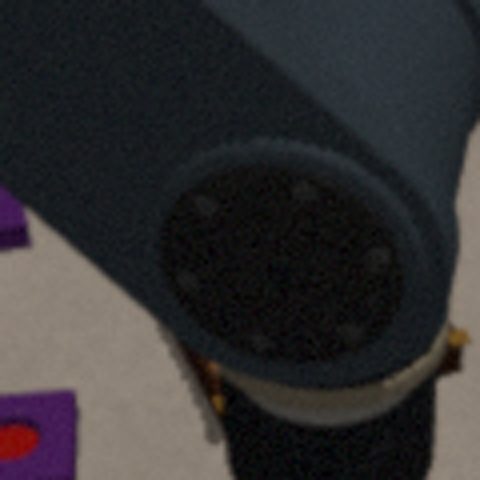

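The arm blocks the case in this crop, so I'll check that placement later.

>>> arm_command(
  rows=[1, 0, 20, 0, -1, 0, 0, 25, 0, -1, 0, 0, 15, 0, -1, 0, 0, 7, 0, -1, 0, 0, 0, 0, -1, 0, 0, 0, 0, 1, 0, 0, 0, 0, 1, 0, 0, 0, 0, 1, 0, 0, 0, 0, 1, 0, 0, 0, 0, 1, 0, 0, 0, 0, 1, 0, 0, 0, 0, 1],
  force=40,
)

```text
time: 9.7
tool_pos: [0.4983, -0.1757, 0.0345]
ee_rot: [0.0, 0.998, 0.065, 0.0]
force: [-2.1, 0.5, 5.8]
gripper_width: 0.0257
gripper_force: 38.9
```

>>> arm_command(
  rows=[0, 0, 0, 0, 1, 0, 0, 0, 0, 1],
)

```text
time: 9.9
tool_pos: [0.4983, -0.1757, 0.0345]
ee_rot: [0.0, 0.998, 0.065, 0.0]
force: [-1.5, 0.3, 5.8]
gripper_width: 0.0258
gripper_force: 38.9
```

```bash
python3 go.py 508.2 237 110 7.5
```

```text
t 9.9 pos [ 498.3 -175.7   34.5] yaw 7.5 grip 0.02576049843516072 38.93864572048187 F [-1.5  0.3  5.8] tilt 0.0001 0.0002
toolshift now-yaw [  63.4 -407.9  -75.5] after turn [  63.7 -407.8  -75.5] turn -0.0
```

>>> arm_command(
  rows=[0, 0, -10, 0, 1, 0, 0, -20, 0, 1, 0, 0, -30, 0, 1, 2, -15, -25, 0, 1, 5, -30, -15, 0, 1, 6, -38, 0, 0, 1, 7, -42, 0, 0, 1, 7, -43, 0, 0, 1, 7, -43, 0, 0, 1, 7, -43, 0, 0, 1, 7, -43, 0, 0, 1, 6, -40, 0, 0, 1],
)

```text
time: 11.1
tool_pos: [0.5076, 0.1675, 0.1345]
ee_rot: [-0.0, 0.998, 0.065, 0.0]
force: [0.7, -0.1, -2.4]
gripper_width: 0.0257
gripper_force: 39.6
```

>>> arm_command(
  rows=[5, -35, 0, 0, 1, 3, -23, 0, 0, 1, 0, 0, 0, 0, 1, 0, 0, 0, 0, 1],
)

```text
time: 11.5
tool_pos: [0.508, 0.2241, 0.1341]
ee_rot: [0.0, 0.998, 0.066, -0.0]
force: [0.3, 0.5, -2.2]
gripper_width: 0.0254
gripper_force: 39.7
```

```bash
python3 go.py 508.2 237 48.5 7.5;python3 -c "
from m import *
s=snap('side','s4.png');t=snap('top','t4.png')
cv2.imwrite('pics/c4.png',cv2.resize(s[95:215,205:325],(480,480),interpolation=2)[:,:,::-1])"
```

```text
t 11.5 pos [508.  224.1 134.1] yaw 7.5 grip 0.025372960868291796 39.74421679973602 F [ 0.3  0.5 -2.2] tilt 0.0001 -0.0001
toolshift now-yaw [  1.9 -12.7  85.6] after turn [  1.9 -12.7  85.6] turn 0.0
```

View pics/c4.png

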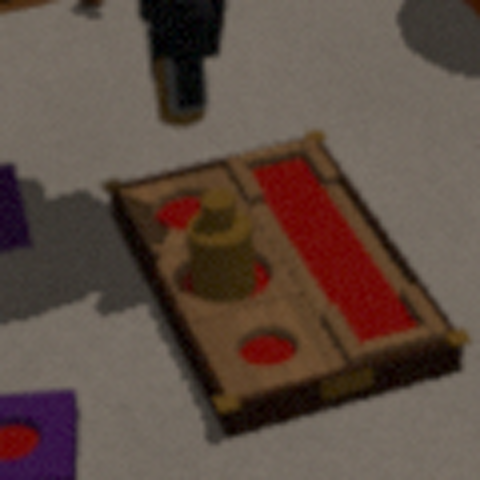

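The 500 g weight stands upright in its largest well at (225,250), and the 200 g is held above the case.

>>> arm_command(
  rows=[1.9, -12.7, 0, 0, 1, 0, 0, 20, 0, 1, 0, 0, 30, 0, 1, 0, 0, 20, 0, 1, 0, 0, 9, 0, 1, 0, 0, 0, 0, 1, 0, 0, 0, 0, 1],
)

```text
time: 12.3
tool_pos: [0.5091, 0.2371, 0.0557]
ee_rot: [-0.0, 0.998, 0.065, 0.0]
force: [0.8, -0.3, -0.3]
gripper_width: 0.0258
gripper_force: 39.8
```

```bash
python3 go.py 508.2 237 48.5 7.5
```

```text
t 12.3 pos [509.1 237.1  55.7] yaw 7.5 grip 0.025790871243593312 39.80782628059387 F [ 0.8 -0.3 -0.3] tilt -0.0002 0.0005
toolshift now-yaw [-0.9  0.   7.2] after turn [-0.9  0.   7.2] turn -0.0
```

>>> arm_command(
  rows=[-0.9, 0, 1, 0, 1, 0, 0, 2, 0, 1, 0, 0, 1, 0, 1, 0, 0, 0, 0, 1, 0, 0, 0, 0, 1],
)

```text
time: 12.8
tool_pos: [0.5077, 0.2369, 0.0509]
ee_rot: [-0.0, 0.998, 0.065, 0.0]
force: [-0.2, -0.5, -2.1]
gripper_width: 0.0256
gripper_force: 39.8
```

>>> arm_command(
  rows=[0, 0, 1, 0, 1, 0, 0, 0.8, 0, 1, 0, 0, 0.5, 0, 1, 0, 0, 0, 0, 1],
)

```text
time: 13.2
tool_pos: [0.5076, 0.2368, 0.0485]
ee_rot: [0.0, 0.998, 0.065, -0.0]
force: [-0.1, 0.3, -1.9]
gripper_width: 0.0253
gripper_force: 40.0
```

>>> arm_command(
  rows=[0, 0, 0.5, 0, 1, 0, 0, 0.3, 0, 1, 0, 0, 0, 0, 1],
)

```text
time: 13.5
tool_pos: [0.5077, 0.2369, 0.0485]
ee_rot: [-0.0, 0.998, 0.065, 0.0]
force: [-3.5, -1.2, 7.9]
gripper_width: 0.0258
gripper_force: 40.9
```

Contact at the expected height. Next: release, rise and go to the 50 g weight.

>>> arm_command(
  rows=[0, 0, 0, 0, 0.3, 0, 0, 0, 0, 0.1, 0, 0, 0, 0, 0, 0, 0, 0, 0, 0, 0, 0, 0, 0, 0, 0, 0, -8, 0, 0, 0, 0, -20, 0, 0, 0, 0, -30, 0, 0, 0, 0, -30, 0, -0.6, 0, 0, 0, 0, -1, 0, 0, 0, 0, -1],
)

```text
time: 14.6
tool_pos: [0.5078, 0.2369, 0.1365]
ee_rot: [-0.0, 0.998, 0.065, 0.001]
force: [0.0, -0.8, 0.6]
gripper_width: 0.0836
gripper_force: 0.0
```

```bash
python3 go.py 599.8 -188.9 100 7.5
```

```text
t 14.6 pos [507.8 236.9 136.5] yaw 7.5 grip 0.08356528786875377 0.0 F [ 0.  -0.8  0.6] tilt -0.0002 0.0007
toolshift now-yaw [ 35.9 434.1  36.5] after turn [ 35.6 434.2  36.5] turn -0.0
```

>>> arm_command(
  rows=[2, 20, 0, 0, -1, 3, 34, 0, 0, -1, 3, 40, 0, 0, -1, 3, 42, 0, 0, -1, 3, 42, 0, 0, -1, 3, 42, 0, 0, -1, 3, 42, 0, 0, -1, 4, 42, 0, 0, -1, 4, 42, 5, 0, -1, 3, 38, 10, 0, -1, 3, 30, 10, 0, -1, 2, 20, 10, 0, -1],
)

```text
time: 15.8
tool_pos: [0.5993, -0.1907, 0.0991]
ee_rot: [-0.0, 0.998, 0.064, -0.001]
force: [-0.3, 0.4, 0.6]
gripper_width: 0.0852
gripper_force: 0.0
```

>>> arm_command(
  rows=[0, 0, 0, 0, -1, 0, 0, 0, 0, -1],
)

```text
time: 16.0
tool_pos: [0.5992, -0.1881, 0.0999]
ee_rot: [-0.0, 0.998, 0.065, -0.001]
force: [-0.0, 0.5, 0.4]
gripper_width: 0.0852
gripper_force: 0.0
```

```bash
python3 go.py 599.8 -188.9 32.5 7.5
```

```text
t 16.0 pos [ 599.2 -188.1   99.9] yaw 7.5 grip 0.08522794810353258 0.0 F [-0.   0.5  0.4] tilt -0.0005 -0.0008
toolshift now-yaw [ 0.5  0.8 67.4] after turn [ 0.5  0.8 67.4] turn -0.0
```

>>> arm_command(
  rows=[0.5, 0.8, 20, 0, -1, 0, 0, 25, 0, -1, 0, 0, 16, 0, -1, 0, 0, 7, 0, -1, 0, 0, 0, 0, -1, 0, 0, 0, 0, 1, 0, 0, 0, 0, 1, 0, 0, 0, 0, 1, 0, 0, 0, 0, 1, 0, 0, 0, 0, 1, 0, 0, 0, 0, 1, 0, 0, 0, 0, 1],
  force=30,
)

```text
time: 17.2
tool_pos: [0.6005, -0.1896, 0.0332]
ee_rot: [0.0, 0.998, 0.065, 0.0]
force: [-0.9, 0.7, 4.6]
gripper_width: 0.0154
gripper_force: 29.3
```

>>> arm_command(
  rows=[0, 0, 0, 0, 1, 0, 0, 0, 0, 1],
)

```text
time: 17.4
tool_pos: [0.6005, -0.1897, 0.0332]
ee_rot: [0.0, 0.998, 0.065, 0.0]
force: [-0.8, 0.6, 6.0]
gripper_width: 0.0148
gripper_force: 29.3
```

```bash
python3 go.py 526.5 98.3 110 7.5
```

```text
t 17.4 pos [ 600.5 -189.7   33.2] yaw 7.5 grip 0.01482310771215863 29.274470508098602 F [-0.8  0.6  6. ] tilt 0.0001 0.0002
toolshift now-yaw [ -36.  -295.1  -76.8] after turn [ -35.8 -295.2  -76.8] turn -0.0
```

>>> arm_command(
  rows=[0, 0, -10, 0, 1, 0, 0, -20, 0, 1, 0, 0, -25, 0, 1, -2, -15, -20, 0, 1, -4, -28, 0, 0, 1, -4, -36, 0, 0, 1, -5, -40, 0, 0, 1, -5, -40, 0, 0, 1, -5, -40, 0, 0, 1, -5, -40, 0, 0, 1, -4, -35, 0, 0, 1, -2, -21, 0, 0, 1],
)

```text
time: 18.6
tool_pos: [0.5254, 0.1005, 0.1082]
ee_rot: [-0.0, 0.998, 0.066, 0.0]
force: [0.3, -0.4, 0.1]
gripper_width: 0.0154
gripper_force: 29.3
```

>>> arm_command(
  rows=[0, 0, 0, 0, 1, 0, 0, 0, 0, 1],
)

```text
time: 18.8
tool_pos: [0.5264, 0.0982, 0.1081]
ee_rot: [0.0, 0.998, 0.066, 0.0]
force: [0.8, -0.1, -0.6]
gripper_width: 0.0153
gripper_force: 29.3
```

```bash
python3 go.py 526.5 98.3 47.2 7.5;python3 -c "
from m import *
s=snap('side','s5.png');t=snap('top','t5.png')
cv2.imwrite('pics/c5.png',cv2.resize(s[95:215,205:325],(560,560),interpolation=2)[:,:,::-1])"
```

```text
t 18.8 pos [526.4  98.2 108.1] yaw 7.5 grip 0.015323442858837556 29.337686598300934 F [ 0.8 -0.1 -0.6] tilt 0.0001 0.0002
toolshift now-yaw [ 0.1 -0.  60.9] after turn [ 0.1 -0.  60.9] turn 0.0
```

View pics/c5.png

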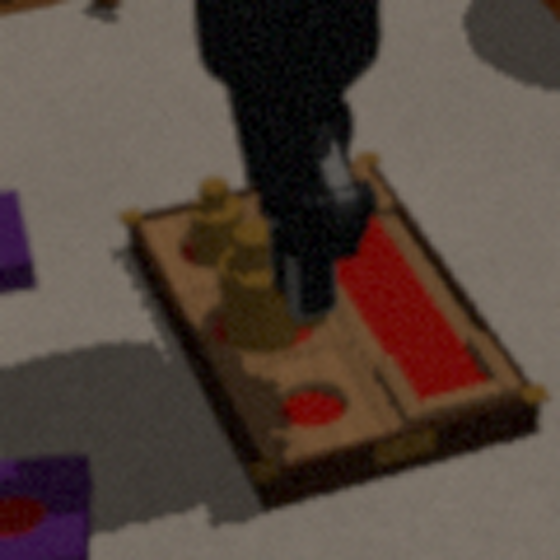

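The 200 g weight stands in its well at (215,225). The 50 g is hidden behind the near finger, though grip width and force say it is held.

>>> arm_command(
  rows=[0, 0, 15, 0, 1, 0, 0, 20, 0, 1, 0, 0, 13, 0, 1, 0, 0, 6, 0, 1, 0, 0, 2, 0, 1, 0, 0, 0, 0, 1, 0, 0, 0, 0, 1],
)

```text
time: 19.6
tool_pos: [0.5267, 0.0983, 0.0524]
ee_rot: [-0.0, 0.998, 0.065, 0.0]
force: [-0.3, -0.5, -1.1]
gripper_width: 0.0153
gripper_force: 29.3
```

```bash
python3 go.py 526.5 98.3 47.2 7.5;python3 -c "
from m import *
s=snap('side','s6.png');t=snap('top','t6.png')
B=cv2.resize(s[135:205,245:315],(400,400),interpolation=2);A=cv2.resize(t[160:260,160:260],(400,400),interpolation=2)
cv2.imwrite('pics/c6.png',np.hstack([A,B])[:,:,::-1])"
```

```text
t 19.6 pos [526.7  98.3  52.4] yaw 7.5 grip 0.01526615813069612 29.338997304439545 F [-0.3 -0.5 -1.1] tilt -0.0 0.0005
toolshift now-yaw [-0.2 -0.   5.2] after turn [-0.2 -0.   5.2] turn -0.0
```

View pics/c6.png

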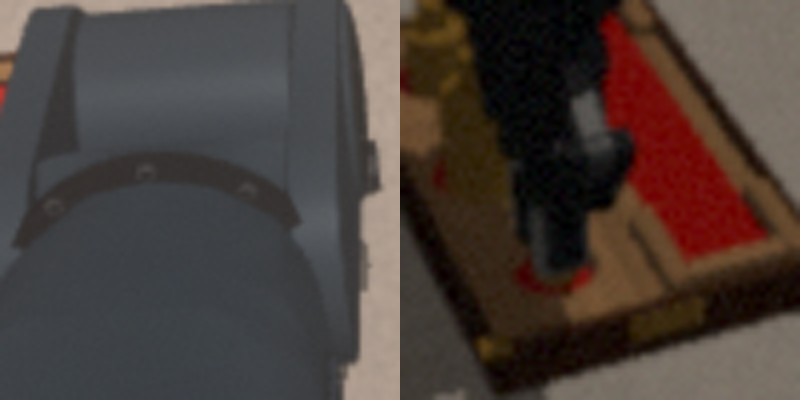

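The brass base shows just below the fingertip at (568,283), within the smallest well.

>>> arm_command(
  rows=[0, 0, 2, 0, 1, 0, 0, 1.5, 0, 1, 0, 0, 0.5, 0, 1, 0, 0, 0, 0, 1, 0, 0, 0, 0, 1],
)

```text
time: 20.2
tool_pos: [0.5263, 0.0983, 0.0478]
ee_rot: [-0.0, 0.998, 0.065, -0.0]
force: [-0.6, 1.3, -0.8]
gripper_width: 0.0152
gripper_force: 29.3
```

>>> arm_command(
  rows=[0, 0, 0.6, 0, 1, 0, 0, 0.4, 0, 1, 0, 0, 0, 0, 1],
)

```text
time: 20.5
tool_pos: [0.5264, 0.0983, 0.0472]
ee_rot: [0.0, 0.998, 0.065, 0.0]
force: [-1.8, -0.5, 4.9]
gripper_width: 0.0148
gripper_force: 29.9
```

Contact. Release and go to the fork.

>>> arm_command(
  rows=[0, 0, 0, 0, 0.6, 0, 0, 0, 0, 0.4, 0, 0, 0, 0, 0.3, 0, 0, 0, 0, 0.3, 0, 0, 0, 0, 0.3, 0, 0, -8, 0, 0.3, 0, 0, -20, 0, 0.3, 0, 0, -30, 0, 0.3, 0, 0, -30, 0, 0, 0, 0, 0, 8, 0, 0, 0, 0, 8, 0, 0, 0, 0, 8, 0],
)

```text
time: 21.7
tool_pos: [0.5264, 0.0983, 0.1356]
ee_rot: [-0.0, 0.989, -0.147, 0.0]
force: [0.1, -0.4, -0.8]
gripper_width: 0.0427
gripper_force: 0.0
```

```bash
python3 go.py 612.6 -324.4 100 -25
```

```text
t 21.7 pos [526.4  98.3 135.6] yaw -16.9 grip 0.042697086992392184 0.0 F [ 0.1 -0.4 -0.8] tilt -0.0001 0.0005
toolshift now-yaw [205.1 379.5  35.6] after turn [256.8 346.7  35.6] turn 8.1
```

>>> arm_command(
  rows=[0, 0, 0, 8.1, -0.2, 14, 19, 0, 0, -0.2, 22, 30, 0, 0, -0.2, 24, 33, 0, 0, -0.2, 25, 33, 0, 0, -0.2, 25, 33, 0, 0, -0.2, 25, 33, 0, 0, -0.2, 25, 33, 0, 0, -0.2, 25, 33, 5, 0, -0.2, 25, 33, 10, 0, -0.2, 23, 32, 10, 0, -0.2, 15, 22, 10, 0, -0.2],
)

```text
time: 22.9
tool_pos: [0.6126, -0.3113, 0.1]
ee_rot: [0.0, 0.977, -0.214, 0.0]
force: [0.1, 1.2, -0.5]
gripper_width: 0.0511
gripper_force: 0.0
```

>>> arm_command(
  rows=[9, 13, 0, 0, -0.2, 0, 0, 0, 0, -0.2, 0, 0, 0, 0, -0.2],
)

```text
time: 23.2
tool_pos: [0.6152, -0.3238, 0.1001]
ee_rot: [-0.0, 0.977, -0.213, 0.0]
force: [0.4, -0.3, 0.8]
gripper_width: 0.0514
gripper_force: 0.0
```

```bash
python3 go.py 612.6 -324.4 25 -25;python3 -c "
from m import *
s=snap('side','s7.png');t=snap('top','t7.png')
B=cv2.resize(s[280:400,280:440],(400,300),interpolation=2);A=cv2.resize(t[130:250,350:510],(400,300),interpolation=2)
C=np.hstack([A,B]);D=np.hstack([cv2.resize(t[150:255,125:265],(400,300),interpolation=2),cv2.resize(s[110:215,205:345],(400,300),interpolation=2)])
cv2.imwrite('pics/c7.png',np.vstack([C,D])[:,:,::-1])"
```

```text
t 23.2 pos [ 615.2 -323.8  100.1] yaw -24.6 grip 0.05141303741752695 0.0 F [ 0.4 -0.3  0.8] tilt -0.0001 0.0
toolshift now-yaw [-2.1  1.6 75.1] after turn [-2.1  1.6 75.1] turn 0.4
```

View pics/c7.png

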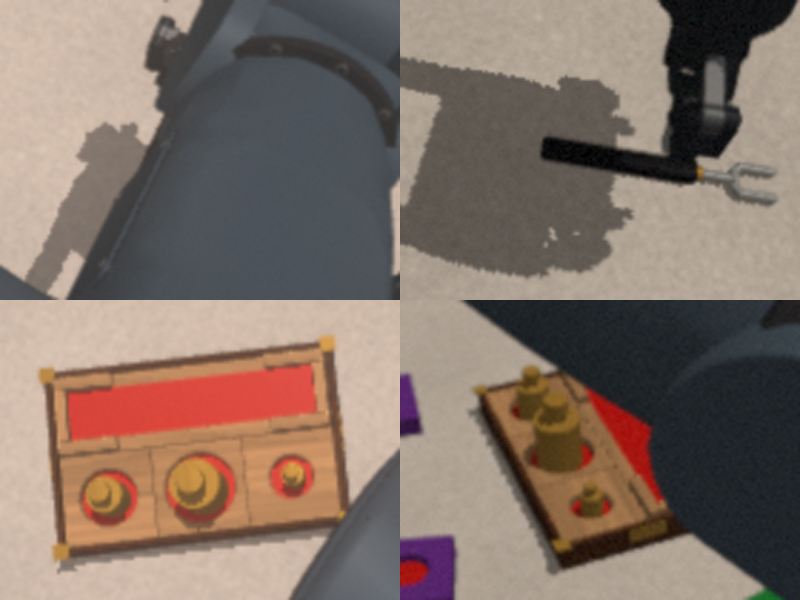

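All three weights stand in their own wells, in the lower crops at (105,495), (200,485), (292,475). The fork lies untouched under the gripper.

>>> arm_command(
  rows=[-2, 1.6, 20, 0.4, -0.2, 0, 0, 25, 0, -0.2, 0, 0, 20, 0, -0.2, 0, 0, 9.5, 0, -0.2, 0, 0, 0, 0, -0.2, 0, 0, 0, 0, -0.2, 0, 0, 0, 0, 1, 0, 0, 0, 0, 1, 0, 0, 0, 0, 1, 0, 0, 0, 0, 1, 0, 0, 0, 0, 1, 0, 0, 0, 0, 1],
  force=30,
)

```text
time: 24.5
tool_pos: [0.6132, -0.3251, 0.0262]
ee_rot: [0.0, 0.976, -0.217, 0.001]
force: [-1.4, -0.3, 6.3]
gripper_width: 0.0131
gripper_force: 30.0
```

>>> arm_command(
  rows=[0, 0, 0, 0, 1, 0, 0, 0, 0, 1],
)

```text
time: 24.7
tool_pos: [0.6132, -0.3251, 0.0262]
ee_rot: [0.0, 0.976, -0.217, 0.001]
force: [-1.3, 0.9, 6.0]
gripper_width: 0.0131
gripper_force: 30.0
```

```bash
python3 go.py 583.2 177 120 97.5
```

```text
t 24.7 pos [ 613.2 -325.1   26.2] yaw -25.0 grip 0.013134904190658901 29.999905228614807 F [-1.3  0.9  6. ] tilt 0.0002 0.0006
toolshift now-yaw [-239.6 -442.2  -93.8] after turn [501.7  35.8 -93.8] turn -122.5
```

>>> arm_command(
  rows=[0, 0, -8, 0, 1, 0, 0, -18, 0, 1, 0, 0, -28, 0, 1, 0, 0, -28, -4, 1, 0, 0, -18, -7.5, 1, 0, 0, 0, -8, 1, 0, 0, 0, -8, 1, 0, 0, 0, -8, 1, 0, 0, 0, -8, 1, 0, 0, 0, -8, 1, 0, 0, 0, -8, 1, 0, 0, 0, -8, 1],
)

```text
time: 25.9
tool_pos: [0.6129, -0.325, 0.1268]
ee_rot: [0.0, 0.931, 0.365, 0.0]
force: [-0.2, -0.3, -0.0]
gripper_width: 0.013
gripper_force: 29.3
```

>>> arm_command(
  rows=[0, 0, 0, -8, 1, 0, 0, 0, -8, 1, 0, 0, 0, -8, 1, 0, 0, 0, -8, 1, 0, 0, 0, -8, 1, 0, 0, 0, -8, 1, 0, 0, 0, -7, 1, 0, 0, 0, 0, 1, 0, 0, 0, 0, 1],
)

```text
time: 26.8
tool_pos: [0.6129, -0.325, 0.1262]
ee_rot: [0.0, 0.661, 0.75, 0.0]
force: [-0.2, 0.4, -0.3]
gripper_width: 0.0131
gripper_force: 29.3
```

```bash
python3 go.py 583.2 177 120 97.5;python3 -c "
from m import *
s=snap('side','s8.png');t=snap('top','t8.png')
B=cv2.resize(s[220:420,300:560],(400,308),interpolation=2);A=cv2.resize(t[80:280,300:560],(400,308),interpolation=2)
cv2.imwrite('pics/c8.png',np.hstack([A,B])[:,:,::-1])"
```

```text
t 26.8 pos [ 612.9 -325.   126.2] yaw 97.3 grip 0.013111977053038834 29.264589250087738 F [-0.2  0.4 -0.3] tilt 0.0004 0.0001
toolshift now-yaw [501.7  34.    6.2] after turn [501.5  36.1   6.2] turn -0.2
```

View pics/c8.png

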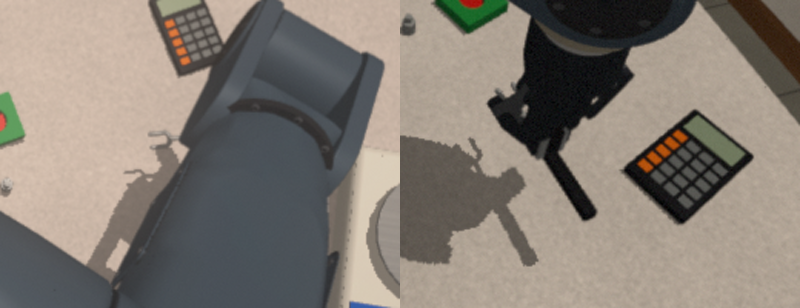

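The fork is held level with its prongs pointing toward +y, as planned, so I'm carrying it to the cradle.

>>> arm_command(
  rows=[20, 1.4, 0, 0, 1, 35, 2.5, 0, 0, 1, 42, 3, 0, 0, 1, 44, 3, 0, 0, 1, 44, 3, 0, 0, 1, 44, 3, 0, 0, 1, 44, 3, 0, 0, 1, 44, 3, 0, 0, 1, 44, 3, 0, 0, 1, 44, 3, 0, 0, 1, 42, 3, 0, 0, 1, 32, 3, 0, 0, 1],
)

```text
time: 28.1
tool_pos: [0.5837, 0.1569, 0.1256]
ee_rot: [0.0, 0.66, 0.751, 0.0]
force: [-0.5, 0.5, 0.1]
gripper_width: 0.0127
gripper_force: 29.3
```

>>> arm_command(
  rows=[18, 1, 0, 0, 1, 0, 0, 0, 0, 1, 0, 0, 0, 0, 1, 0, 0, 0, 0, 1],
)

```text
time: 28.5
tool_pos: [0.583, 0.1711, 0.1253]
ee_rot: [0.0, 0.66, 0.751, -0.0]
force: [-0.8, -1.2, 0.7]
gripper_width: 0.013
gripper_force: 29.3
```

```bash
python3 go.py 583.2 177 46.2 97.5
```

```text
t 28.5 pos [583.  171.1 125.3] yaw 97.4 grip 0.012999577867736013 29.292334020137787 F [-0.8 -1.2  0.7] tilt 0.0 -0.0001
toolshift now-yaw [ 5.8  0.9 79.1] after turn [ 5.8  1.  79.1] turn -0.1
```

>>> arm_command(
  rows=[5.8, 0.9, 10, 0, 1, 0, 0, 22, 0, 1, 0, 0, 22, 0, 1, 0, 0, 13, 0, 1, 0, 0, 6, 0, 1, 0, 0, 0, 0, 1, 0, 0, 0, 0, 1],
)

```text
time: 29.2
tool_pos: [0.5834, 0.1783, 0.0529]
ee_rot: [0.0, 0.66, 0.752, 0.0]
force: [-0.2, 0.2, -0.8]
gripper_width: 0.0128
gripper_force: 29.3
```

```bash
python3 go.py 583.2 177 46.2 97.5;python3 -c "
from m import *
s=snap('side','s9.png');t=snap('top','t9.png')
B=cv2.resize(s[95:215,205:345],(400,343),interpolation=2);A=cv2.resize(t[140:260,125:265],(400,343),interpolation=2)
cv2.imwrite('pics/c9.png',np.hstack([A,B])[:,:,::-1])"
```

```text
t 29.2 pos [583.4 178.3  52.9] yaw 97.5 grip 0.012757525344319497 29.290676414966583 F [-0.2  0.2 -0.8] tilt 0.0003 0.0004
toolshift now-yaw [-1.3 -0.4  6.7] after turn [-1.3 -0.4  6.7] turn -0.0
```

View pics/c9.png

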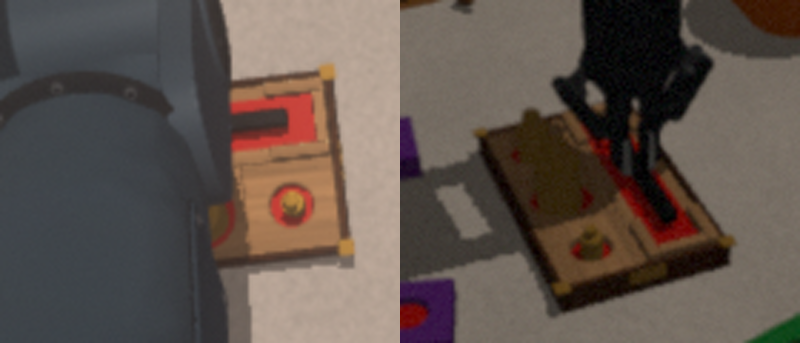

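The fork is just above the cradle felt. Its handle lies along the red channel, ending at (288,120) in the top crop, and it is centred. I'm lowering it slowly.

>>> arm_command(
  rows=[0, 0, 2, 0, 1, 0, 0, 2, 0, 1, 0, 0, 1.5, 0, 1, 0, 0, 0.5, 0, 1, 0, 0, 0, 0, 1, 0, 0, 0, 0, 1],
)

```text
time: 29.9
tool_pos: [0.583, 0.1783, 0.0463]
ee_rot: [0.0, 0.66, 0.752, 0.0]
force: [1.1, -0.8, -0.7]
gripper_width: 0.0129
gripper_force: 29.3
```

>>> arm_command(
  rows=[0, 0, 0.5, 0, 1, 0, 0, 0.3, 0, 1, 0, 0, 0, 0, 1],
)

```text
time: 30.2
tool_pos: [0.583, 0.1783, 0.0462]
ee_rot: [0.0, 0.66, 0.752, 0.0]
force: [-3.5, -0.9, 7.8]
gripper_width: 0.0129
gripper_force: 30.3
```

>>> arm_command(
  rows=[0, 0, 0, 0, 0.6, 0, 0, 0, 0, 0.45, 0, 0, 0, 0, 0.4, 0, 0, 0, 0, 0.4, 0, 0, 0, 0, 0.4, 0, 0, -6, 0, 0.4, 0, 0, -20, 0, 0.4, 0, 0, -30, 0, 0.4, 0, 0, -40, 0, 0.4, 0, 0, -40, 0, 0.4, 0, 0, -10, 0, 0.4],
)

```text
time: 31.3
tool_pos: [0.5846, 0.1787, 0.1965]
ee_rot: [0.002, 0.66, 0.752, 0.003]
force: [0.5, -0.5, 1.5]
gripper_width: 0.0258
gripper_force: 0.0
```

>>> arm_command(
  rows=[0, 30, 0, 0, 0.4, 0, 40, 0, 0, 0.4, -30, 40, 0, 0, 0.4, -40, 30, 0, 0, 0.4, -45, 0, 0, 0, 0.4, -45, 0, 0, 0, 0.4, -45, 0, 0, 0, 0.4, -45, 0, 0, 0, 0.4, -45, 0, 0, 0, 0.4, -30, 0, 0, 0, 0.4, 0, 0, 0, 0, 0.4, 0, 0, 0, 0, 0.4],
)

```text
time: 32.5
tool_pos: [0.7637, -0.126, 0.1907]
ee_rot: [-0.001, 0.66, 0.751, -0.0]
force: [0.2, 0.6, -0.0]
gripper_width: 0.0256
gripper_force: 0.0
```

```bash
python3 go.py 583.2 177 46.2 97.5;python3 -c "
from m import *
s=snap('side','s10.png');t=snap('top','t10.png')
B=cv2.resize(s,(400,300));A=cv2.resize(t,(400,300))
D=np.hstack([cv2.resize(t[150:255,125:265],(400,300),interpolation=2),cv2.resize(s[110:215,205:345],(400,300),interpolation=2)])
cv2.imwrite('pics/c10.png',np.vstack([np.hstack([A,B]),D])[:,:,::-1])"
```

```text
t 32.5 pos [ 763.7 -126.   190.7] yaw 97.4 grip 0.025647370749495187 0.0 F [ 0.2  0.6 -0. ] tilt -0.0005 -0.0001
toolshift now-yaw [ 323.7 -139.9  144.5] after turn [ 324.  -139.4  144.5] turn -0.1
```

View pics/c10.png

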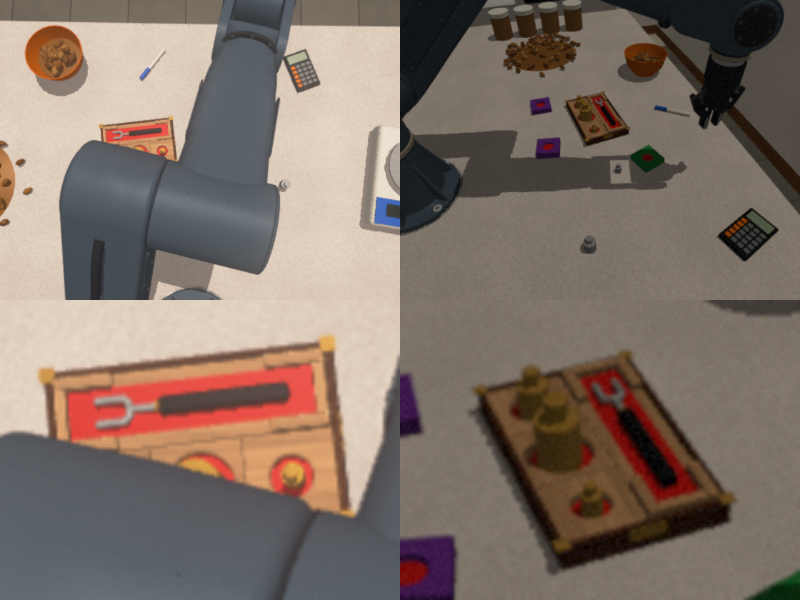

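The fork lies flat in the cradle, spanning (95–290, 405) in the top crop. The three brass weights stand in their own wells, and both steel weights are where they were.

```bash
python3 -c "
from bench import robot
print(robot.close_job())"
```

```text
the job is handed in; nothing more can be done
None
```

The three brass weights stand upright in their own wells, the fork lies flat along its cradle, both steel weights are where they were, and the job is handed in (about 33 s used).

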